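# Lock the board clamp of a soldering jig through its L-shaped slot

### The arm

A 6-joint arm with a two-finger parallel gripper is mounted at the origin on the work surface. World frame = base frame: x ahead of the robot, y to its left, z up, the work surface at z = 0. Lengths are in m, angles in degrees, forces in N, time in s.
With the tool pointing down it reaches from about 0.375 to 0.9 m from the base axis. Payload 3.1 kg.
Tool frame: the origin (TCP) lies at the very end of the fingers, on their centre line; the grasp point (between the pads) lies bot.grip_point_offset behind it (bot.grip_point_offset is the distance from the TCP to the grasp point, in m); z points along the fingers, y is the line along which they close (so a half turn about z gives the same grasp; the last joint's range is limited). The gripper opens to 87 mm and grips with 3 to 60 N. Pads are 19 mm wide; open, the fingers measure 117 mm over their backs; the gripper's body (75 mm by 190 mm) begins 51 mm behind the grasp point.
Start: joints at [-85.686, 30.224, 82.088, -0, 67.689, -10.227], TCP at [0.157, -0.605, 0.223] pointing down, gripper open.
Joint ranges: [-176.69, 176.69], [-43.24, 126.21], [12.49, 139.97], [-82, 262], [0, 151.66], [-163.58, 163.58]. Speed limits (degrees/s): [159.86, 159.86, 180, 180, 180, 180].

### API

Orientations are given as a 3x3 rotation matrix whose columns are the frame's x, y, z axes.
In Python, from rig import bot, viewer, ticket gives the robot as it stands.
- The arm moves only by the tool servo_tool, never from a script. Its argument "targets" is a list of rows, each an object with "offset": the shift along the tool's x, y, z in m, a list of three; "dr": the turn, a rotation vector about the tool's x, y, z in degrees, a list of three. In form: [{"offset": [x, y, z], "dr": [ax, ay, az]}, ...]. A call has 1 to 20 rows; each row is the pose to reach, as a shift and turn from the pose commanded when the call began, along the tool's axes at that moment; what a row does not reach only later rows make up. A row lasts 1/12 s, in which the tool goes at most 41.7 mm and 7.16 degrees, less where a joint would pass 70% of its speed; a pose out of reach is approached as far as the arm can. A call with a gripper value outside its range is refused whole. "gripper" is the gripper command: -1 is fully open, 1 is shut, values between are in proportion, set as the call begins (left out, the last holds). The fingers move at their own pace and stop on an object; the grip force is fixed at half the most. Time passes only in rows, so rows that repeat a pose let the fingers close. It gives the time, the measured TCP pose, the force, the opening and the grip force at its end, in the units of the state.
- bot.read_state(): the state, without advancing time (a new reading comes with each control period).
- viewer.capture(name): name is "scene" or "side" or "wrist"; returns a dict with "color" (384x512x3 uint8, red, green, blue), "camera_matrix" (3x3 intrinsics, pixels), "R" (3x3) and "t" (3): a world point X has camera coordinates R X + t. Camera axes: x right, y down, z forward; pixel columns grow to the right and rows downward; lengths in m; the calibration is good to about 2 mm. A picture is of the moment at which its call begins. There is no depth.
- ticket.hand_in(): hands the job in; it is judged then, once.
The state is a dict: "time_s": time; "joint_positions": joint angles; "qvel": joint speeds; "tau": joint torques, N m; "position": TCP position; "tcp_rot": TCP orientation; "force": force on the tool from outside, world axes, zero at the start; "moment": the same for the moment, N m; "opening": opening from 0.0 (shut) to 1.0 (fully open); "grasp_force": force on a finger pad.
Only numpy, scipy, OpenCV 4.12 (cv2) and the standard library are available. Lean on these libraries where they do the work, as an engineer would, in place of code of your own. Each camera call takes 0.05 s, during which the arm holds its last target. There are 200 camera calls.

### The job

Lock the circuit board into the blue soldering jig: with a fingertip, push the square orange clamp knob along the long leg of its L-shaped slot, away from the red dot and up to the corner, then push it along the short leg all the way to its end by the green dot. Only push the knob, never pinch it between the fingers; leave the board lying in its nest and do not disturb the solder spool, the jar or the screwdriver. Finish with the arm clear.

Things in the scene. Friction and masses are not known exactly. Their poses are not given: they have to be found in the camera images.
- jig: Fixed jig: dark base plate, x -75 to 75, y -110 to 130 mm, 10 mm thick; origin on the bench, z up. Its blue flat cover (x -65 to 65, y -105 to 30 mm, top at z = 41 mm) has an L-shaped slot 16 mm wide. Long leg: along jig +y at x = -17.5, knob centre from y = -50 to the corner at y = 0. Short leg: from there along jig +x at y = 0 to x = +17.5. Besides the knob nothing on the cover is above 43 mm.
- knob (a point): Centre of the orange knob, a block 30 by 30 mm, sides parallel to jig x and y, from z = 46 to 83 mm above the bench (this point at 63 mm). It stands on a 12 mm pin through the slot, cannot turn, tilt or be lifted, and stays where left. Slow pushing takes 2 to 4 N; each leg ends in a hard stop. Under the cover it carries a flat jaw whose yellow tip slides over the board's edge.
- carriage (a joint): Knob travel along the long leg, m, growing along jig +y: 0 at the end by the red dot, 0.050 at the corner (hard stop). Starts at 0 to 0.015.
- follower (a joint): Knob travel along the short leg, m, growing along jig +x: 0 in the long leg (up to 2 mm play), 0.035 at the end by the green dot (hard stop). It can grow only when the knob stands at the corner, carriage above about 0.048.
- slot_corner (a point): Centre of the slot's corner on the top face of the cover, fixed to the jig (jig x = -17.5 mm, y = 0, z = 41 mm), axes as the jig's.
- slot_end (a point): Centre of the end of the short leg on the top face of the cover, fixed to the jig (jig x = +17.5 mm, y = 0, z = 41 mm), axes as the jig's.
- board_mid (a point): Middle of the loose green circuit board, 100 by 70 by 3 mm with parts up to 10 mm above it, lying in the nest beyond the cover (jig y 33 to 120 mm, low fences 21.5 mm high), its middle at jig x = 0, y = 75 mm, underside 16 mm above the bench. Not to be disturbed.
- spool_mid (a point): Centre of a grey solder spool with a red top, 60 mm across, 56 mm tall, standing loose on the bench. Not to be disturbed.
- jar_mid (a point): Centre of a clear jar with an orange lid, 66 mm across, 85 mm tall, standing loose on the bench. Not to be disturbed.
- driver: Loose screwdriver with a red handle lying on the bench, about 150 mm long, along its own x; its origin is at its underside about half-way. Not to be disturbed.

How it is judged (in metres and radians):
On the way, in this order (a step that is already met when the one before it is completed fails the run):
1. the knob is pushed along the long leg to the corner, not yet into the short leg (value of joint carriage above 0.0465 m and value of joint follower below 0.012 m).
2. the knob is pushed to the end of the short leg (value of joint carriage above 0.045 m and value of joint follower above 0.03 m), for 0.2 s.
At the end, for the whole second after the job is handed in: The knob rests in the short leg within 5 mm of its end, and the board lies within 10 mm of where it started (all of step 2 and velocity of joint follower below 0.01 m/s and distance of board_mid from where it was at the start of the episode below 0.01 m); the robot touches nothing.
It fails at once if the knob is pinched: the fingers press two opposite sides at once ((contact force between the fingers and follower_c4 above 1 N and contact force between the fingers and follower_c5 above 1 N) or (contact force between the fingers and follower_c6 above 1 N and contact force between the fingers and follower_c7 above 1 N)).
It fails at once if the board is lifted or shifted by more than 10 mm (distance of board_mid from where it was at the start of the episode above 0.01 m).
It fails at once if the spool, jar or screwdriver is moved by more than 20 mm (distance of any of spool_mid, jar_mid, driver from where it was at the start of the episode above 0.02 m).
It also fails if it takes over 43 s, if anything falls off the work surface, if the arm or the gripper's body presses on something with over 40 N, if the wrist force passes 120 N, or if a joint passes its speed limit or range.

## Working session

There is one attempt and no reset: what is moved stays moved. The work goes in short steps, Python scripts to look and compute and a tool call to move; the robot and the scene stay as the last step left them, time stands still between calls to the robot, and variables do not carry over. Pictures are saved under pics/ and viewed, at most 10 in all, crops included, and the job is handed in when it is done.

Besides the shell and the picture viewer there is one more tool, called after "Request:" as name(argument=value, ...), one argument or row to a line, values as JSON. servo_tool: Moves the arm, as the interface text tells. Its arguments: {"type":"object","properties":{"targets":{"type":"array"},"gripper":{"type":"number"}},"required":["targets"]}

```bash
mkdir -p pics; cat > h.py <<'E'
import numpy as np, cv2
def ray(c,uv):
    d=np.linalg.inv(c["camera_matrix"])@np.array([uv[0],uv[1],1.]); R=np.array(c["R"]);t=np.array(c["t"])
    return -R.T@t, R.T@d
def onz(c,uv,z):
    o,d=ray(c,uv); return o+d*(z-o[2])/d[2]
def proj(c,X):
    p=np.array(c["camera_matrix"])@(np.array(c["R"])@np.array(X)+np.array(c["t"])); return p[:2]/p[2]
E
python3 - <<'E'
from rig import bot,viewer
import cv2,pickle,numpy as np
C={n:viewer.capture(n) for n in("scene","side","wrist")}
pickle.dump(C,open("c0.pkl","wb"))
for n in C: cv2.imwrite(f"pics/{n}0.png",C[n]["color"][:,:,::-1])
for n in C: print(n,-np.array(C[n]["R"]).T@np.array(C[n]["t"]))
s=bot.read_state();print(s["time_s"],s["position"],s["tcp_rot"],bot.grip_point_offset)
E
```

```text
scene [ 1.19755095 -0.35052832  0.92330866]
side [0.25321901 0.36927041 0.61843319]
wrist [ 0.22932303 -0.58604082  0.3835786 ]
0.15 [ 0.15689456 -0.60441171  0.22180788] [[ 9.67973742e-01  2.51051416e-01 -1.45300962e-04]
 [ 2.51051313e-01 -9.67972395e-01  1.63710088e-03]
 [ 2.70349175e-04 -1.62114867e-03 -9.99998649e-01]] 0.0187
```

View pics/scene0.png

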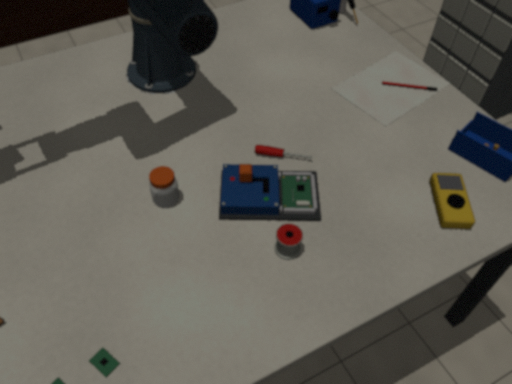

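View pics/side0.png

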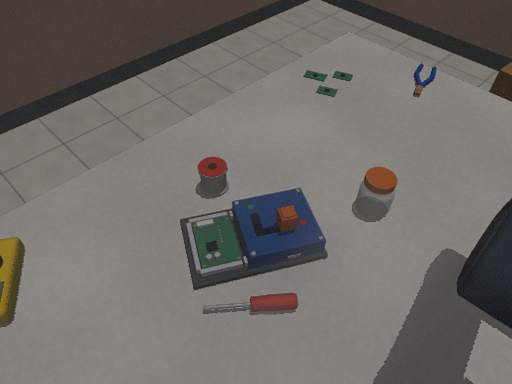

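The scene view shows the jig at about (270,192), with the knob at (245,173), spool (289,237), jar (162,185) and driver (283,153). In the side view the knob is at (288,218), the cover's corners are about (233,210), (300,191), (323,236) and (254,262), and the driver is near the jig's right edge.

```bash
python3 - <<'E'
import cv2,pickle,numpy as np
C=pickle.load(open("c0.pkl","rb"))
a=C["side"]["color"][150:320,175:405,::-1]; b=C["scene"]["color"][135:255,140:330,::-1]
A=cv2.resize(a,None,fx=3.4,fy=3.4,interpolation=cv2.INTER_CUBIC);cv2.imwrite("pics/sc.png",A)
cv2.imwrite("pics/scc.png",cv2.resize(b,None,fx=4.2,fy=4.2,interpolation=cv2.INTER_CUBIC))
E
```

```text
(no output)
```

View pics/sc.png

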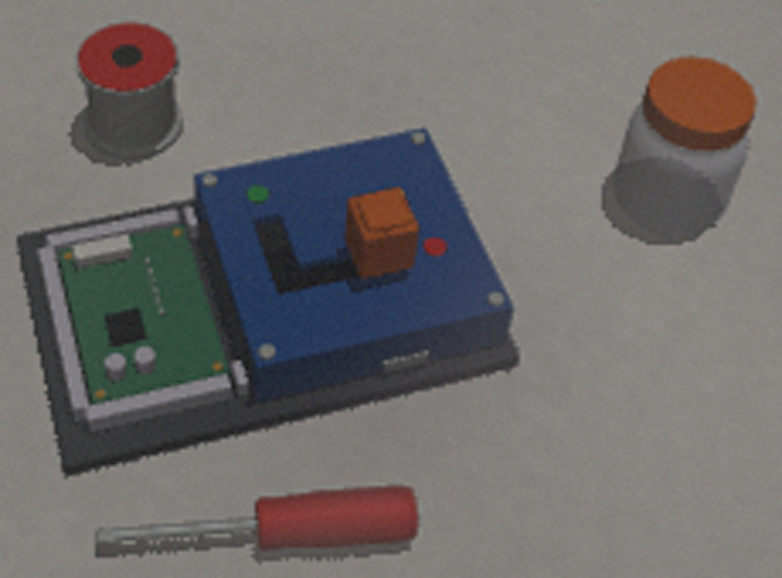

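View pics/scc.png

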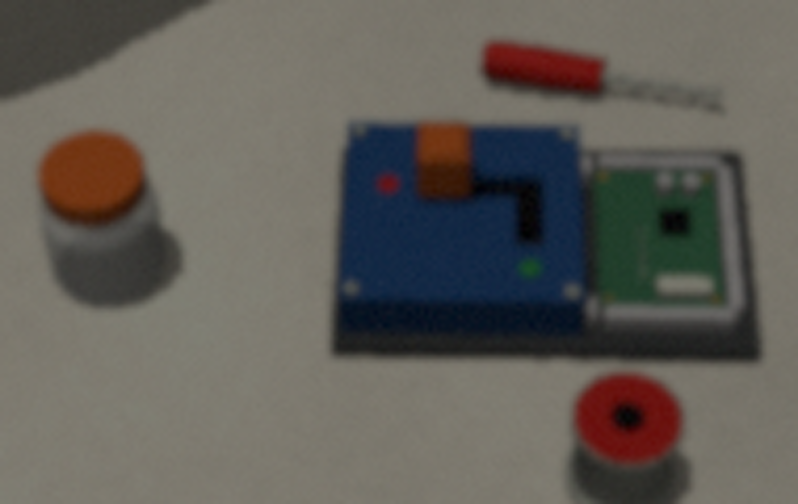

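View pics/wrist0.png

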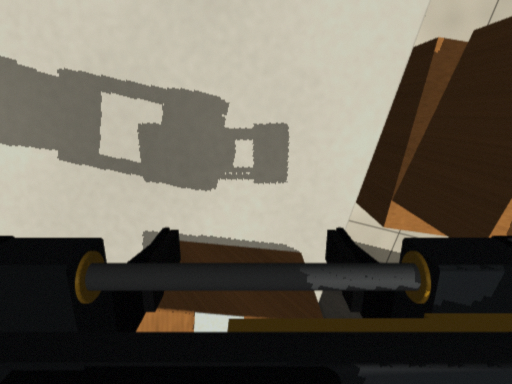

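The crops show the cover's top corners in the side crop at (196,177), (427,130), (512,305) and (250,367), with the knob top at (381,208). In the scene crop they are at about (347,124), (580,127), (585,305) and (335,303). The wrist camera sees only the bench and some far-off things.

```bash
cat >> h.py <<'E'
def fit(J,W):
    J=np.array(J,float);W=np.array(W)[:,:2];a=J-J.mean(0);b=W-W.mean(0)
    th=np.arctan2((a[:,0]*b[:,1]-a[:,1]*b[:,0]).sum(),(a*b).sum())
    R=np.array([[np.cos(th),-np.sin(th)],[np.sin(th),np.cos(th)]]);t=W.mean(0)-R@J.mean(0)
    return th,R,t,W-(J@R.T+t)
E
python3 - <<'E'
import pickle; from h import *
C=pickle.load(open("c0.pkl","rb"))
J=np.array([(65,30),(65,-105),(-65,-105),(-65,30)])/1000
sd=np.array([(196,177),(427,130),(512,305),(250,367)])/3.4+[174.6,149.6]
sc=np.array([(585,305),(335,303),(347,124),(580,127)])/4.2+[139.6,134.6]
Ws=[onz(C["side"],p,.041) for p in sd]; Wc=[onz(C["scene"],p,.041) for p in sc]
for W in(Ws,Wc):
    th,R,t,e=fit(J,W);print(np.degrees(th),t,(e*1000).round(1).tolist())
th,R,t,e=fit(np.r_[J,J],np.r_[Ws,Wc]);print(np.degrees(th),t)
np.savez("jig.npz",R=R,t=t,th=th)
c=C["side"];
for n,z,box in(("side",.083,(250,180,330,260)),("scene",.083,(225,150,265,190))):
    im=C[n]["color"];h=cv2.cvtColor(im,cv2.COLOR_RGB2HSV)
    x0,y0,x1,y1=box; s=h[y0:y1,x0:x1]; m=((s[...,0]>4)&(s[...,0]<20)&(s[...,1]>130)&(s[...,2]>60)).astype(np.uint8)
    ys,xs=np.nonzero(m);ctr=(xs.mean()+x0,ys.mean()+y0);print(n,ctr,m.sum(),"jig@.063",R.T@(onz(C[n],ctr,.067)[:2]-t)*1000)
k=np.array([381,208])/3.4+[174.6,149.6];print("top side",R.T@(onz(C["side"],k,.083)[:2]-t)*1000)
k=np.array([444,139])/4.2+[139.6,134.6];print("top scene",R.T@(onz(C["scene"],k,.083)[:2]-t)*1000)
for nm,n,p,z in(("spool","side",(127,56),.056),("jar","side",(700,93),.085),("drvend","side",(415,505),.01),("drvtip","side",(97,545),.005)):
    print(nm,onz(C[n],np.array(p)/3.4+[174.6,149.6],z))
for nm,p,z in(("spool",(628,416),.056),("jar",(92,171),.085),("drvend",(487,60),.01),("drvtip",(722,105),.005)):
    print(nm,onz(C["scene"],np.array(p)/4.2+[139.6,134.6],z))
E
```

```text
-29.044514009580357 [0.57064867 0.0420027 ] [[-2.5, 0.3], [-1.2, 0.3], [1.8, -1.9], [1.9, 1.4]]
-28.70014921487699 [0.57471387 0.0406238 ] [[-0.3, 0.1], [0.4, -1.2], [-0.1, 0.0], [-0.1, 1.1]]
-28.871071930191768 [0.57268063 0.0413138 ]
side (np.float64(287.1021021021021), np.float64(216.62462462462463)) 333 jig@.063 [-19.62593501 -49.97191402]
scene (np.float64(245.37692307692308), np.float64(170.06153846153848)) 130 jig@.063 [-21.59450098 -47.6209276 ]
top side [-19.44349022 -48.04655996]
top scene [-14.75200547 -47.77211042]
spool [0.72562406 0.01154293 0.056     ]
jar [ 0.46661468 -0.17412416  0.085     ]
drvend [0.43419911 0.08444599 0.01      ]
drvtip [0.52618885 0.20436024 0.005     ]
spool [0.7270879  0.01269504 0.056     ]
jar [ 0.47052728 -0.17459331  0.085     ]
drvend [0.43357374 0.09206107 0.01      ]
drvtip [0.52949065 0.20410883 0.005     ]
```

Request:
servo_tool(
  targets=[
    {"offset": [0.025, -0.023, 0], "dr": [0, 0, -2.5]},
    {"offset": [0.049, -0.047, 0], "dr": [0, 0, -5]},
    {"offset": [0.076, -0.073, 0], "dr": [0, 0, -7.5]},
    {"offset": [0.103, -0.099, 0], "dr": [0, 0, -10]},
    {"offset": [0.13, -0.125, 0], "dr": [0, 0, -12.5]},
    {"offset": [0.157, -0.151, 0], "dr": [0, 0, -15]},
    {"offset": [0.184, -0.177, 0], "dr": [0, 0, -17.5]},
    {"offset": [0.211, -0.203, 0], "dr": [0, 0, -20]},
    {"offset": [0.238, -0.229, 0], "dr": [0, 0, -22.5]},
    {"offset": [0.265, -0.255, 0], "dr": [0, 0, -25]},
    {"offset": [0.292, -0.281, 0], "dr": [0, 0, -28]},
    {"offset": [0.319, -0.307, 0], "dr": [0, 0, -31]},
    {"offset": [0.346, -0.333, 0], "dr": [0, 0, -34]},
    {"offset": [0.373, -0.358, 0], "dr": [0, 0, -37]},
    {"offset": [0.4, -0.384, 0], "dr": [0, 0, -40]},
    {"offset": [0.427, -0.409, 0], "dr": [0, 0, -43]},
    {"offset": [0.453, -0.434, 0], "dr": [0, 0, -45]},
    {"offset": [0.475, -0.454, 0], "dr": [0, 0, -46.6]},
    {"offset": [0.49, -0.468, 0], "dr": [0, 0, -46.6]},
    {"offset": [0.49, -0.468, 0], "dr": [0, 0, -46.6]},
  ],
  gripper=1,
)

```text
time_s: 1.82
position: [0.5155, -0.0258, 0.2225]
tcp_rot: [[0.479, 0.878, 0.002], [0.878, -0.479, 0.001], [0.002, 0.001, -1.0]]
force: [0.3, -1.0, 0.4]
opening: 0.002
grasp_force: 0.0
```

```bash
cat > look.py <<'E'
import sys,pickle; from h import *; from rig import bot,viewer
g=np.load("jig.npz");R,t=g["R"],g["t"]
s=bot.read_state();p=np.array(s["position"]);r=np.array(s["tcp_rot"])
print("t",s["time_s"],"tcp jig",(R.T@(p[:2]-t)*1000).round(1),"z",p[2].round(4),"yaw",np.degrees(np.arctan2(r[1,0],r[0,0])).round(2),"tilt",r[:,2].round(3),"F",np.round(R.T@np.array(s["force"])[:2],1),s["force"][2],"open",s["opening"])
for n in sys.argv[2:]:
    c=viewer.capture(n);pickle.dump(c,open(f"c_{sys.argv[1]}_{n}.pkl","wb"));cv2.imwrite(f"pics/{sys.argv[1]}_{n}.png",c["color"][:,:,::-1])
E
python3 look.py a wrist
```

```text
t 1.8167 tcp jig [-17.7 -86.3] z 0.2225 yaw 61.39 tilt [ 0.002  0.001 -1.   ] F [ 0.8 -0.7] 0.35304213931951184 open 0.0018240449469261268
```

View pics/a_wrist.png

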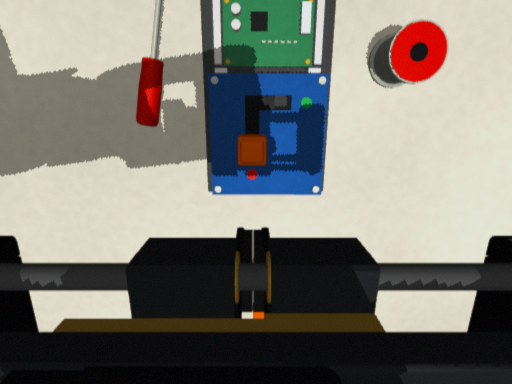

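The wrist view shows cover corners at about (208,71), (330,71), (323,193) and (211,192), with the knob's top face centred at (252,149) and clear ahead of the fingers.

```bash
python3 - <<'E'
import pickle; from h import *
c=pickle.load(open("c_a_wrist.pkl","rb"))
h=cv2.cvtColor(c["color"],cv2.COLOR_RGB2HSV)
m=((h[...,0]>105)&(h[...,0]<128)&(h[...,1]>150)).astype(np.uint8); m[:70]=0;m[205:]=0
m=cv2.morphologyEx(m,cv2.MORPH_CLOSE,np.ones((5,5)))
q=max(cv2.findContours(m,0,2)[0],key=cv2.contourArea);q=cv2.approxPolyDP(cv2.convexHull(q),6,True)[:,0];print(q.tolist())
J=np.array([(-65,30),(65,30),(65,-105),(-65,-105)])/1000
uv=[(208,72),(330,72),(323,193.5),(211,192)]
th,R,t,e=fit(J,[onz(c,p,.041) for p in uv]);print(np.degrees(th),t,(e*1000).round(1).tolist())
g=np.load("jig.npz")
for nm,uv,z in(("knob",(252,149),.083),("red",(251.5,174.5),.041),("green",(306,102),.041)):
    w=onz(c,uv,z)[:2];print(nm,(R.T@(w-t)*1000).round(1),(g["R"].T@(w-g["t"])*1000).round(1))
E
```

```text
[[328, 74], [320, 192], [213, 193], [208, 74]]
-28.867312887066692 [0.57147289 0.04131619] [[-0.8, -0.5], [0.0, -0.3], [1.8, -1.1], [-1.0, 1.9]]
knob [-18.  -47.5] [-19.1 -48.1]
red [-18.5 -82.3] [-19.6 -82.9]
green [41.1 -0.9] [40.  -1.5]
```

Request:
servo_tool(
  targets=[
    {"offset": [0, 0, 0.02], "dr": [0, 0, 0]},
    {"offset": [0, 0, 0.05], "dr": [0, 0, 0]},
    {"offset": [0, 0, 0.085], "dr": [0, 0, 0]},
    {"offset": [0, 0, 0.12], "dr": [0, 0, 0]},
    {"offset": [0, 0, 0.145], "dr": [0, 0, 0]},
    {"offset": [0, 0, 0.16], "dr": [0, 0, 0]},
    {"offset": [0, 0, 0.166], "dr": [0, 0, 0]},
    {"offset": [0, 0, 0.166], "dr": [0, 0, 0]},
    {"offset": [0, 0, 0.166], "dr": [0, 0, 0]},
  ],
)

```text
time_s: 2.62
position: [0.5138, -0.0297, 0.0569]
tcp_rot: [[0.483, 0.875, 0.0], [0.875, -0.483, -0.0], [-0.0, 0.0, -1.0]]
force: [1.4, -0.7, 0.5]
opening: 0.005
grasp_force: 0.0
```

```bash
python3 look.py b side
```

```text
t 2.6167 tcp jig [-17.3 -90.6] z 0.0569 yaw 61.09 tilt [ 0. -0. -1.] F [1.6 0. ] 0.47400988074377887 open 0.005417705653448137
```

View pics/b_side.png

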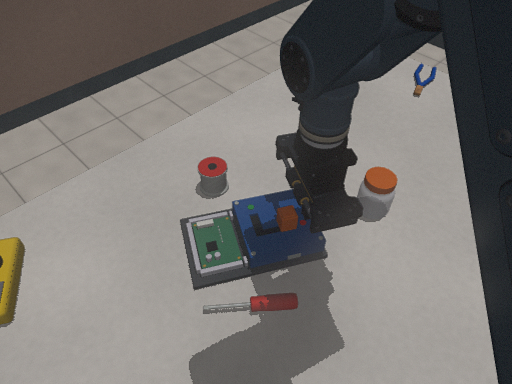

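The fingertips stand on the red-dot side of the knob, which is at (287,218), low over the cover and clear of the jar. Next I push along tool x.

Request:
servo_tool(
  targets=[
    {"offset": [0.006, 0, 0], "dr": [0, 0, 0]},
    {"offset": [0.012, 0, 0], "dr": [0, 0, 0]},
    {"offset": [0.016, 0, 0], "dr": [0, 0, 0]},
    {"offset": [0.019, 0, 0], "dr": [0, 0, 0]},
    {"offset": [0.022, 0, 0], "dr": [0, 0, 0]},
    {"offset": [0.025, 0, 0], "dr": [0, 0, 0]},
    {"offset": [0.028, 0, 0], "dr": [0, 0, 0]},
    {"offset": [0.031, 0, 0], "dr": [0, 0, 0]},
    {"offset": [0.034, 0, 0], "dr": [0, 0, 0]},
    {"offset": [0.037, 0, 0], "dr": [0, 0, 0]},
    {"offset": [0.04, 0, 0], "dr": [0, 0, 0]},
    {"offset": [0.043, 0, 0], "dr": [0, 0, 0]},
    {"offset": [0.046, 0, 0], "dr": [0, 0, 0]},
    {"offset": [0.049, 0, 0], "dr": [0, 0, 0]},
    {"offset": [0.052, 0, 0], "dr": [0, 0, 0]},
    {"offset": [0.055, 0, 0], "dr": [0, 0, 0]},
    {"offset": [0.058, 0, 0], "dr": [0, 0, 0]},
    {"offset": [0.06, 0, 0], "dr": [0, 0, 0]},
    {"offset": [0.06, 0, 0], "dr": [0, 0, 0]},
  ],
)

```text
time_s: 4.25
position: [0.5429, 0.0242, 0.0565]
tcp_rot: [[0.483, 0.876, 0.0], [0.876, -0.483, 0.0], [0.0, -0.0, -1.0]]
force: [-0.1, -0.6, -0.0]
opening: 0.006
grasp_force: 0.0
```

```bash
python3 look.py c wrist side scene; python3 - <<'E'
import pickle; from h import *
g=np.load("jig.npz")
for n in("wrist","side","scene"):
    c=pickle.load(open(f"c_c_{n}.pkl","rb"));h=cv2.cvtColor(c["color"],cv2.COLOR_RGB2HSV)
    m=((h[...,0]>4)&(h[...,0]<20)&(h[...,1]>130)&(h[...,2]>50)).astype(np.uint8)
    k,_,st,ce=cv2.connectedComponentsWithStats(m)
    for i in range(1,k):
        w=onz(c,ce[i],.067)[:2];j=g["R"].T@(w-g["t"])*1000
        if st[i,4]>30 and abs(j).max()<100: print(n,ce[i].round(),st[i],j.round(1))
E
```

```text
t 4.25 tcp jig [-17.8 -29.4] z 0.0565 yaw 61.15 tilt [ 0.  0. -1.] F [ 0.2 -0.5] -0.029399215515535544 open 0.006005126832530375
wrist [251. 208.] [ 221  175   61   68 3816] [-19.5  -4.2]
side [260. 224.] [252 212  19  25 376] [-24.   -0.8]
```

Request:
servo_tool(
  targets=[
    {"offset": [0.001, 0, 0], "dr": [0, 0, 0]},
    {"offset": [0.002, 0, 0], "dr": [0, 0, 0]},
    {"offset": [0.003, 0, 0], "dr": [0, 0, 0]},
    {"offset": [0.004, 0, 0], "dr": [0, 0, 0]},
    {"offset": [0.005, 0, 0], "dr": [0, 0, 0]},
    {"offset": [0.005, 0, 0], "dr": [0, 0, 0]},
  ],
)

```text
time_s: 4.9
position: [0.544, 0.0269, 0.0564]
tcp_rot: [[0.481, 0.877, -0.003], [0.877, -0.481, -0.002], [-0.003, -0.002, -1.0]]
force: [-2.9, -5.6, 1.4]
opening: 0.007
grasp_force: 3.7
```

Request:
servo_tool(
  targets=[
    {"offset": [0.001, 0, 0], "dr": [0, 0, 0]},
    {"offset": [0.002, 0, 0], "dr": [0, 0, 0]},
    {"offset": [0.002, 0, 0], "dr": [0, 0, 0]},
    {"offset": [0.002, 0, 0], "dr": [0, 0, 0]},
  ],
)

```text
time_s: 5.23
position: [0.5441, 0.0272, 0.0565]
tcp_rot: [[0.481, 0.877, -0.005], [0.877, -0.481, -0.004], [-0.006, -0.002, -1.0]]
force: [-4.8, -12.8, 3.0]
opening: 0.006
grasp_force: 6.5
```

```bash
python3 look.py d wrist
```

```text
t 5.2333 tcp jig [-18.2 -26.2] z 0.0565 yaw 61.28 tilt [-0.005 -0.004 -1.   ] F [  2.  -13.5] 3.0494786527364477 open 0.005768102805986476
```

View pics/d_wrist.png

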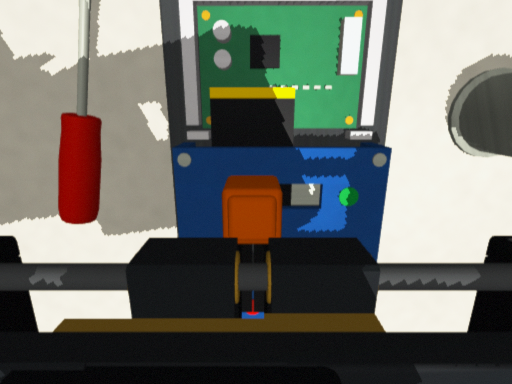

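The jaw's yellow tip is over the board edge and the knob stands level with the short leg. The finger stopped while the force doubled, so this is the corner stop. Now around to the knob's −x side.

Request:
servo_tool(
  targets=[
    {"offset": [-0.006, 0, 0], "dr": [0, 0, 0]},
    {"offset": [-0.014, 0, 0], "dr": [0, 0, 0]},
    {"offset": [-0.02, 0, 0], "dr": [0, 0, 0]},
    {"offset": [-0.02, -0.008, 0], "dr": [0, 0, 0]},
    {"offset": [-0.02, -0.02, 0], "dr": [0, 0, 0]},
    {"offset": [-0.02, -0.032, 0], "dr": [0, 0, 0]},
    {"offset": [-0.02, -0.042, 0], "dr": [0, 0, 0]},
    {"offset": [-0.02, -0.044, 0], "dr": [0, 0, 0]},
    {"offset": [-0.01, -0.044, 0], "dr": [0, 0, 0]},
    {"offset": [0, -0.044, 0], "dr": [0, 0, 0]},
    {"offset": [0.012, -0.044, 0], "dr": [0, 0, 0]},
    {"offset": [0.022, -0.044, 0], "dr": [0, 0, 0]},
    {"offset": [0.023, -0.044, 0], "dr": [0, 0, 0]},
    {"offset": [0.023, -0.044, 0], "dr": [0, 0, 0]},
  ],
)

```text
time_s: 6.45
position: [0.5195, 0.0721, 0.0565]
tcp_rot: [[0.481, 0.877, 0.001], [0.877, -0.481, -0.0], [0.0, 0.001, -1.0]]
force: [0.0, 0.7, -0.1]
opening: 0.008
grasp_force: 0.0
```

```bash
python3 look.py e side
```

```text
t 6.45 tcp jig [-61.4   1.3] z 0.0565 yaw 61.25 tilt [ 0.001 -0.    -1.   ] F [-0.3  0.6] -0.08313813589272473 open 0.007548654380146423
```

View pics/e_side.png

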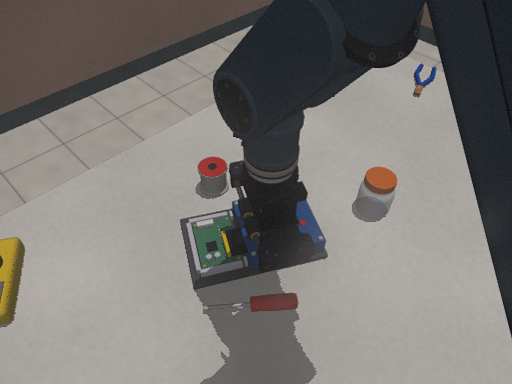

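The gripper is on the −x side of the knob, which it hides at about (265,220). Board, spool and driver are unmoved. Now the push along tool +y.

Request:
servo_tool(
  targets=[
    {"offset": [0, 0.004, 0], "dr": [0, 0, 0]},
    {"offset": [0, 0.008, 0], "dr": [0, 0, 0]},
    {"offset": [0, 0.011, 0], "dr": [0, 0, 0]},
    {"offset": [0, 0.013, 0], "dr": [0, 0, 0]},
    {"offset": [0, 0.015, 0], "dr": [0, 0, 0]},
    {"offset": [0, 0.017, 0], "dr": [0, 0, 0]},
    {"offset": [0, 0.019, 0], "dr": [0, 0, 0]},
    {"offset": [0, 0.021, 0], "dr": [0, 0, 0]},
    {"offset": [0, 0.023, 0], "dr": [0, 0, 0]},
    {"offset": [0, 0.025, 0], "dr": [0, 0, 0]},
    {"offset": [0, 0.028, 0], "dr": [0, 0, 0]},
    {"offset": [0, 0.031, 0], "dr": [0, 0, 0]},
    {"offset": [0, 0.034, 0], "dr": [0, 0, 0]},
    {"offset": [0, 0.037, 0], "dr": [0, 0, 0]},
    {"offset": [0, 0.04, 0], "dr": [0, 0, 0]},
    {"offset": [0, 0.042, 0], "dr": [0, 0, 0]},
    {"offset": [0, 0.043, 0], "dr": [0, 0, 0]},
    {"offset": [0, 0.043, 0], "dr": [0, 0, 0]},
  ],
)

```text
time_s: 8.0
position: [0.5567, 0.0501, 0.0565]
tcp_rot: [[0.483, 0.876, 0.001], [0.876, -0.483, -0.0], [0.0, 0.001, -1.0]]
force: [-2.0, -0.1, 0.2]
opening: 0.003
grasp_force: 0.5
```

Request:
servo_tool(
  targets=[
    {"offset": [0, 0.001, 0], "dr": [0, 0, 0]},
    {"offset": [0, 0.002, 0], "dr": [0, 0, 0]},
    {"offset": [0, 0.003, 0], "dr": [0, 0, 0]},
    {"offset": [0, 0.004, 0], "dr": [0, 0, 0]},
    {"offset": [0, 0.005, 0], "dr": [0, 0, 0]},
    {"offset": [0, 0.006, 0], "dr": [0, 0, 0]},
    {"offset": [0, 0.006, 0], "dr": [0, 0, 0]},
  ],
)

```text
time_s: 8.58
position: [0.5618, 0.0474, 0.0565]
tcp_rot: [[0.483, 0.876, 0.0], [0.876, -0.483, -0.0], [0.0, 0.0, -1.0]]
force: [-2.1, 1.0, 0.1]
opening: 0.006
grasp_force: 0.8
```

Request:
servo_tool(
  targets=[
    {"offset": [0, 0.001, 0], "dr": [0, 0, 0]},
    {"offset": [0, 0.002, 0], "dr": [0, 0, 0]},
    {"offset": [0, 0.003, 0], "dr": [0, 0, 0]},
    {"offset": [0, 0.004, 0], "dr": [0, 0, 0]},
    {"offset": [0, 0.004, 0], "dr": [0, 0, 0]},
  ],
)

```text
time_s: 9.0
position: [0.5653, 0.0454, 0.0565]
tcp_rot: [[0.483, 0.876, 0.0], [0.876, -0.483, -0.0], [0.0, 0.0, -1.0]]
force: [-2.4, 0.4, -0.0]
opening: 0.007
grasp_force: 0.8
```

```bash
python3 look.py f
```

```text
t 9.0 tcp jig [-8.4  0. ] z 0.0565 yaw 61.14 tilt [ 0. -0. -1.] F [-2.2 -0.8] -0.03926224937031461 open 0.006633665350345447
```

Request:
servo_tool(
  targets=[
    {"offset": [0, 0.001, 0], "dr": [0, 0, 0]},
    {"offset": [0, 0.002, 0], "dr": [0, 0, 0]},
    {"offset": [0, 0.003, 0], "dr": [0, 0, 0]},
    {"offset": [0, 0.004, 0], "dr": [0, 0, 0]},
    {"offset": [0, 0.005, 0], "dr": [0, 0, 0]},
    {"offset": [0, 0.005, 0], "dr": [0, 0, 0]},
  ],
)

```text
time_s: 9.5
position: [0.5658, 0.0449, 0.0563]
tcp_rot: [[0.483, 0.876, -0.008], [0.876, -0.483, 0.003], [-0.001, -0.008, -1.0]]
force: [-8.2, 4.9, 5.4]
opening: 0.002
grasp_force: 5.0
```

```bash
python3 look.py g wrist
```

```text
t 9.5 tcp jig [-7.8 -0.2] z 0.0563 yaw 61.12 tilt [-0.008  0.003 -1.   ] F [-9.5  0.4] 5.424725660109152 open 0.002376022387915591
```

View pics/g_wrist.png

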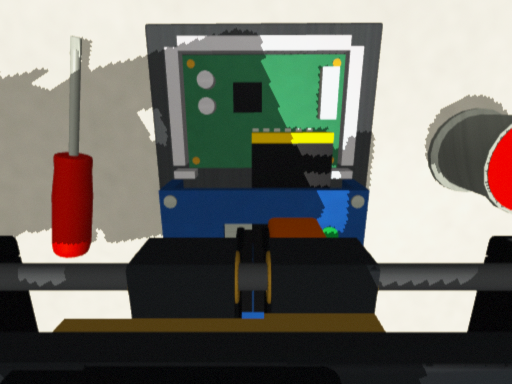

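The jaw is now shifted towards the green dot (yellow tip at (293,137)) and the board is in its nest. The finger stopped at 9.5 N, so this is the end stop. Retreat sideways, then up and back.

Request:
servo_tool(
  targets=[
    {"offset": [0, -0.006, 0], "dr": [0, 0, 0]},
    {"offset": [0, -0.014, 0], "dr": [0, 0, 0]},
    {"offset": [0, -0.022, 0], "dr": [0, 0, 0]},
    {"offset": [0, -0.026, -0.01], "dr": [0, 0, 0]},
    {"offset": [0, -0.026, -0.03], "dr": [0, 0, 0]},
    {"offset": [0, -0.026, -0.06], "dr": [0, 0, 0]},
    {"offset": [0, -0.026, -0.09], "dr": [0, 0, 0]},
    {"offset": [0, -0.026, -0.12], "dr": [0, 0, 0]},
    {"offset": [-0.02, -0.026, -0.145], "dr": [0, 0, 0]},
    {"offset": [-0.045, -0.026, -0.16], "dr": [0, 0, 0]},
    {"offset": [-0.07, -0.026, -0.166], "dr": [0, 0, 0]},
    {"offset": [-0.085, -0.026, -0.166], "dr": [0, 0, 0]},
    {"offset": [-0.09, -0.026, -0.166], "dr": [0, 0, 0]},
    {"offset": [-0.09, -0.026, -0.166], "dr": [0, 0, 0]},
    {"offset": [-0.09, -0.026, -0.166], "dr": [0, 0, 0]},
  ],
)

```text
time_s: 10.8
position: [0.5035, -0.0229, 0.2228]
tcp_rot: [[0.483, 0.875, 0.001], [0.875, -0.483, 0.0], [0.001, 0.001, -1.0]]
force: [-0.1, 0.1, 0.7]
opening: 0.008
grasp_force: 0.0
```

```bash
python3 look.py h wrist; python3 - <<'E'
import pickle; from h import *
g=np.load("jig.npz");c=pickle.load(open("c_h_wrist.pkl","rb"));h=cv2.cvtColor(c["color"],cv2.COLOR_RGB2HSV)
m=((h[...,0]>4)&(h[...,0]<20)&(h[...,1]>130)&(h[...,2]>50)).astype(np.uint8)
k,_,st,ce=cv2.connectedComponentsWithStats(m)
for i in range(1,k):
    j=g["R"].T@(onz(c,ce[i],.08)[:2]-g["t"])*1000
    if st[i,4]>30 and abs(j).max()<120: print(ce[i].round(),st[i],j.round(1))
E
```

```text
t 10.8 tcp jig [-29.6 -89.6] z 0.2228 yaw 61.1 tilt [ 0.001  0.    -1.   ] F [-0.1  0.1] 0.6969003143322074 open 0.008277329576311084
[298.  97.] [ 282   82   33   32 1016] [13.8 -2.1]
```

```bash
python3 - <<'E'
import pickle; from h import *
g=np.load("jig.npz")
for f in("c_a_wrist.pkl","c_h_wrist.pkl"):
    c=pickle.load(open(f,"rb"));h=cv2.cvtColor(c["color"],cv2.COLOR_RGB2HSV)
    J=lambda p,z:(g["R"].T@(onz(c,p,z)[:2]-g["t"])*1000).round(1)
    for nm,lo,hi,z in(("org",5,20,.08),("red",0,4,.041),("grn",45,75,.041)):
        m=((h[...,0]>=lo)&(h[...,0]<hi)&(h[...,1]>150)&(h[...,2]>60)).astype(np.uint8)
        k,_,st,ce=cv2.connectedComponentsWithStats(m)
        for i in range(1,k):
            j=J(ce[i],z)
            if st[i,4]>25 and abs(j[0])<60 and -100<j[1]<25: print(f,nm,st[i,4],j)
E
```

```text
c_a_wrist.pkl org 851 [-19.4 -48.9]
c_a_wrist.pkl red 51 [-19.3 -82.1]
c_a_wrist.pkl grn 81 [39.8 -1.9]
c_h_wrist.pkl org 1008 [13.9 -2.1]
c_h_wrist.pkl red 55 [-19.5 -81.8]
c_h_wrist.pkl grn 61 [41.1 -1.9]
```

```bash
python3 -c "
from rig import ticket
print(ticket.hand_in())"
```

```text
the job is handed in; nothing more can be done
None
```

I pushed the knob to the corner and then along the short leg to its stop by the green dot, never pinching it; the arm is clear and the job is handed in at about 11 s, with no verdict returned.

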